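# Bush into the storage tin and lid on

### The job

Stand the round steel bush (the short round piece with a hole through it) upright inside the big open round tin, then put the big round lid on that tin so that it lies flat and fully closed, and let go.

Things in the scene. Friction and masses are not known exactly. Their poses are not given: they have to be found in the camera images.
- tin: Bigger of two open round aluminium tins, loose, 0.9 kg, empty at the start: outside diameter 140 mm, height 58, wall 4 (inside diameter 132), bottom 4 thick. Origin: centre of its underside, on the bench; z up. The smaller tin (84 mm) is a bystander.
- lid_knob (a point): Grip point of the bigger steel lid (0.25 kg, lying right way up): on its axis, in its upright wooden knob (24 mm diameter, 36 high), 12 mm below the knob's top, 24 above the disc's top. Disc: 152 mm diameter, 5 thick; under it a tapered plug, 118 to 106 mm, 6 deep. Closed, the disc lies on the tin's rim and this point is 87 mm above the tin's underside. z up. The 92 mm lid is a bystander.
- bush_mid (a point): Centre (half-way up) of the round steel bush: a cylinder of 40 mm outside diameter, 44 mm high, with a 22 mm hole straight through along its axis, about 0.3 kg, standing upright on the bench; z along its axis. A square steel block with a hole and a thinner solid round slug stand near it as bystanders.
Mind the look-alikes: they are no part of the job. Leave any blue or orange look-alike of the part that bears bush_mid alone.

How it is judged:
On the way:
1. the bush stands upright on the floor of the big tin (horizontal distance between bush_mid and tin below 0.05 m and z of bush_mid in the frame of tin below 0.032 m and angle between bush_mid's own z axis and vertical below 0.2 rad), for 0.2 s.
At the end, for the whole second after the job is handed in: The bush stands upright (within 11 degrees) on the big tin's floor, its axis within 50 mm of the tin's axis; the tin stands upright on the bench at rest; the big lid is fully home on the tin: centred within 12 mm, flat within 2 degrees, its disc on the rim (height within about 3 mm) (all of step 1 and z of bush_mid in the frame of tin above 0.02 m and angle between tin's own z axis and vertical below 0.1 rad and height (world z) of tin below 0.01 m and horizontal distance between lid_knob and tin below 0.012 m and z of lid_knob in the frame of tin between 0.083 and 0.0895 m and angle between lid_knob's own z axis and vertical below 0.04 rad and linear speed of tin below 0.02 m/s); the robot touches nothing.
It also fails if it takes over 64 s, if anything falls off the work surface, if the arm or the gripper's body presses on something with over 40 N, if the wrist force passes 120 N, or if a joint passes its speed limit or range.

### The arm

A 7-joint arm with a two-finger parallel gripper is mounted at the origin on the work surface. World frame = base frame: x ahead of the robot, y to its left, z up, the work surface at z = 0. Lengths are in m, angles in rad, forces in N, time in s.
With the tool pointing down it reaches from about 0.425 to 0.825 m from the base axis. Payload 3.6 kg.
Tool frame: the origin (TCP) lies on the centre line of the jaws, within the pads' length; the fingertips stand 19 mm ahead of it and the grasp point (between the pads) is the TCP (ctrl.tip_reach is the distance from the TCP to the fingertips, in m); x points along the fingers, y is the direction in which the jaws open and shut, and the axes are right-handed (so a half turn about x gives the same grasp; the last joint's range is limited). The gripper opens to 93 mm and grips with 3 to 60 N. Pads are 15 mm wide; open, the fingers measure 128 mm over their backs; the gripper's body (75 mm by 188 mm) begins 65 mm behind the grasp point.
Start: joints at [-1.319, 0.615, -0.013, 1.423, 0.008, 1.103, -0.04], TCP at [0.178, 0.625, 0.238] pointing down, gripper open.
Joint ranges: [-3.12, 3.12], [-0.3, 2.06], [-1.34, 1.32], [0.26, 2.42], [-1.36, 4.5], [0.01, 1.98], [-2.84, 2.84]. Speed limits (rad/s): [2.79, 2.79, 3.14, 3.14, 3.14, 3.14, 3.14].

### API

Orientations are given as [roll, pitch, yaw] about the fixed x, y, z axes, in that order (R = Rz(yaw) Ry(pitch) Rx(roll)).
In Python, from rig import ctrl gives the robot as it stands.
- The arm moves only by the shell command python3 -m jog 'ROWS' [FORCE]. ROWS is JSON, a list that holds one entry, the list of rows, each a list of 7 numbers: the opening, from 0 (shut) to 1 (fully open), then the shift along the tool's x, y, z in units of 25 mm (1.0 is 25 mm), then the turn, a rotation vector about the tool's x, y, z in units of 8 degrees (1.0 is 8 degrees). A call has 1 to 12 rows; each row shifts and turns the pose as measured when the row begins, along the tool's axes as they then stand; what a row does not reach is not made up. A row lasts 1/8 s, in which the tool goes at most 62.5 mm and 10.7 degrees, less where a joint would pass 70% of its speed; a pose out of reach is approached as far as the arm can. A call is refused whole if a number of a shift passes 1 or a number of a turn 1, either way. A call with a gripper value outside its range is refused whole. The fingers move at their own pace and stop on an object; FORCE is the grip in N (left out, the last holds). Time passes only in rows, so rows that do not move let the fingers close. It gives the time, the measured TCP pose, the force and the opening at its end, in the units of the state.
- ctrl.sense(): the state, without advancing time (a new reading comes with each control period).
- ctrl.camera(name): name is "scene" or "top"; returns the picture (420x560x3 uint8, red, green, blue); there is no depth.
- ctrl.calibration(name): a dict with "mtx" (3x3 intrinsics, pixels), "extrinsics" (4x4, takes a point from camera to world coordinates). Camera axes: x right, y up, looking along -z (the intrinsics and any distortion apply to the point x, -y, -z); pixel columns grow to the right and rows downward; lengths in m; the calibration is good to about 2 mm. A picture is of the moment at which its call begins. calibration takes no time and is no camera call.
- ctrl.hand_in(): hands the job in, once; it reports no verdict.
The state is a dict: "clock": time; "joints": joint angles; "dq": joint speeds; "joint_efforts": joint torques, N m; "position": TCP position; "eef_rot": TCP orientation; "contact_force": force on the tool from outside, world axes, zero at the start; "torque": the same for the moment, N m; "grip_width": finger opening in m.
Only numpy, scipy, OpenCV 4.12 (cv2) and the standard library are available. Lean on these libraries where they do the work, as an engineer would, in place of code of your own. Each camera call takes 0.05 s, during which the arm holds its last target.

## Working session

There is one attempt and no reset: what is moved stays moved. The work goes in short steps, Python scripts to look and compute and a shell command to move; the robot and the scene stay as the last step left them, time stands still between calls to the robot, and variables do not carry over. Pictures are saved under pics/ and viewed, and the job is handed in when it is done.

```bash
mkdir -p pics; ls; python3 - <<'E'
from rig import ctrl
import cv2
for n in ("scene","top"):
    cv2.imwrite(f"pics/{n}0.png",ctrl.camera(n)[:,:,::-1]); c=ctrl.calibration(n); print(n,c)
s=ctrl.sense();print(s, ctrl.tip_reach)
E
```

```text
pics
scene {'mtx': array([[463.72734423,   0.        , 276.75754619],
       [  0.        , 463.72734423, 215.75297967],
       [  0.        ,   0.        ,   1.        ]]), 'extrinsics': array([[-0.05981135, -0.84196733,  0.53620296,  1.03016489],
       [ 0.99818597, -0.04674461,  0.0379435 , -0.01242687],
       [-0.00688259,  0.53749973,  0.84323583,  0.87289161],
       [ 0.        ,  0.        ,  0.        ,  1.        ]])}
top {'mtx': array([[538.01695311,   0.        , 276.79264167],
       [  0.        , 538.01695311, 212.48434484],
       [  0.        ,   0.        ,   1.        ]]), 'extrinsics': array([[-0.02532435,  0.99659735, -0.07843725,  0.37630455],
       [-0.99967792, -0.02511666,  0.00363335, -0.04204595],
       [ 0.0016509 ,  0.078504  ,  0.99691243,  1.44935402],
       [ 0.        ,  0.        ,  0.        ,  1.        ]])}
{'clock': 0.1, 'joints': array([-1.31949997,  0.61581142, -0.01257725,  1.4247395 ,  0.00810031,
        1.10339626, -0.04041115]), 'dq': array([-1.75821061e-03, -1.12214766e-03,  1.43445276e-03, -3.07570435e-03,
       -3.29369799e-05,  2.48300480e-03,  9.54619621e-04]), 'joint_efforts': array([ 1.62230339e-03, -4.60043299e+01,  2.10197484e-01, -1.66246319e+01,
       -6.12128363e-02,  1.69139559e-02,  1.07450521e-04]), 'position': array([0.17807942, 0.62443358, 0.23660399]), 'eef_rot': array([-1.54848844,  1.5684921 , -1.82626241]), 'contact_force': array([ 0.37116599,  0.17623937, -0.243663  ]), 'torque': array([-0.03750968,  0.01866736, -0.04072766]), 'grip_width': 0.09284137453816442} 0.019
```

View pics/scene0.png

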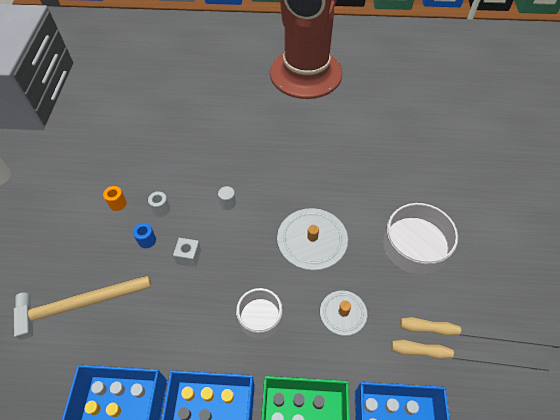

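View pics/top0.png

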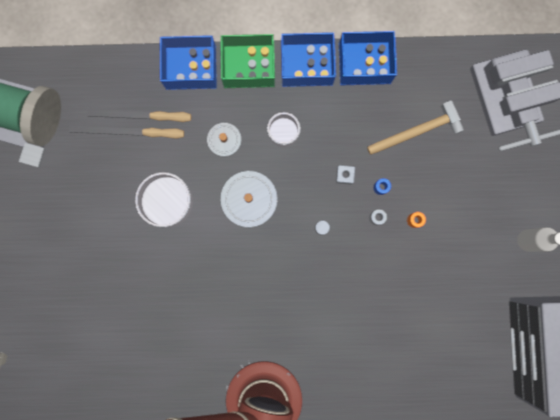

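The top view shows the grey bush at (379,217), the tin at (163,200) and the big lid at (248,198). In the scene view they are at (157,200), (421,235) and (313,238).

```bash
cat > h.py <<'E'
import numpy as np, cv2
from rig import ctrl
def ray(n,u,v,z):
    c=ctrl.calibration(n);K=c["mtx"];E=c["extrinsics"]
    d=np.linalg.inv(K)@[u,v,1]; d=E[:3,:3]@np.array([d[0],-d[1],-d[2]]);o=E[:3,3]
    return o+d*(z-o[2])/d[2]
def proj(n,P):
    c=ctrl.calibration(n);K=c["mtx"];E=c["extrinsics"]
    P=np.atleast_2d(P);q=(P-E[:3,3])@E[:3,:3]; q=q*[1,-1,-1]; q=q@K.T
    return q[:,:2]/q[:,2:]
def circ(c,r,z,N=120):
    a=np.linspace(0,2*np.pi,N,endpoint=False);return np.c_[c[0]+r*np.cos(a),c[1]+r*np.sin(a),0*a+z]
def fit(n,img,c0,r,z,rng=.012):
    "best circle centre by mean radial gradient magnitude along the projected circle"
    from scipy.optimize import minimize
    g=cv2.GaussianBlur(cv2.cvtColor(img,cv2.COLOR_RGB2GRAY),(0,0),1.0).astype(np.float32)
    gx=cv2.Sobel(g,5,1,0);gy=cv2.Sobel(g,5,0,1)
    def sc(c):
        p=proj(n,circ(c,r,z)).astype(np.float32);q=proj(n,circ(c,r*1.02,z))-p;q/=np.linalg.norm(q,axis=1)[:,None]
        m=[cv2.remap(k,p[:,:1].copy(),p[:,1:].copy(),cv2.INTER_LINEAR)[:,0] for k in(gx,gy)]
        return (m[0]*q[:,0]+m[1]*q[:,1]).mean()  # outward gradient: negative = bright inside
    best=min(((sc((c0[0]+a,c0[1]+b)),c0[0]+a,c0[1]+b) for a in np.arange(-rng,rng,.001) for b in np.arange(-rng,rng,.001)))
    m=minimize(lambda c:sc(c),best[1:],method="Nelder-Mead",options=dict(initial_simplex=np.array(best[1:])+[[0,0],[.001,0],[0,.001]]))
    return m.x,m.fun
E
python3 - <<'E'
from h import *
px={"bush":((379,217),(157,197),.020,.044),"tin":((163,200),(421,229),.070,.058),"lid":((248,198),(313,239),.076,.011),"knob":((248,197),(313,228),.012,.047)}
for k,(t,s,r,z) in px.items():
    for n,p in(("top",t),("scene",s)):
        img=ctrl.camera(n) if k=="bush" else img0[n]
        if k=="bush":
            globals().setdefault("img0",{})[n]=img
        w=ray(n,*p,z); print(k,n,w[:2].round(4),*[np.round(x,4) for x in fit(n,img,w[:2],r,z)])
for n,b in(("top",(120,150,440,250)),("scene",(80,170,480,290))):
    c=img0[n][b[1]:b[3],b[0]:b[2],::-1]; cv2.imwrite(f"pics/{n}z.png",cv2.resize(c,None,fx=2,fy=2,interpolation=cv2.INTER_CUBIC))
E
```

```text
bush top [ 0.4683 -0.3145] [ 0.4696 -0.3137] -199.9858
bush scene [ 0.4692 -0.3134] [ 0.4728 -0.3134] -233.9201
tin top [0.5257 0.2476] [0.5291 0.2508] -167.8764Traceback (most recent call last):
  File "<stdin>", line 8, in <module>
  File "h.py", line 22, in fit
    best=min(((sc((c0[0]+a,c0[1]+b)),c0[0]+a,c0[1]+b) for a in np.arange(-rng,rng,.001) for b in np.arange(-rng,rng,.001)))
  File "h.py", line 22, in <genexpr>
    best=min(((sc((c0[0]+a,c0[1]+b)),c0[0]+a,c0[1]+b) for a in np.arange(-rng,rng,.001) for b in np.arange(-rng,rng,.001)))
               ~~^^^^^^^^^^^^^^^^^^^
  File "h.py", line 19, in sc
    p=proj(n,circ(c,r,z)).astype(np.float32);q=proj(n,circ(c,r*1.02,z))-p;q/=np.linalg.norm(q,axis=1)[:,None]
      ~~~~^^^^^^^^^^^^^^^
  File "h.py", line 8, in proj
    c=ctrl.calibration(n);K=c["mtx"];E=c["extrinsics"]
ValueError: time passes only in moves, steps and waits
```

```bash
python3 - <<'E'
import cv2,numpy as np
a=cv2.imread("pics/topz.png");b=cv2.imread("pics/scenez.png")
o=np.zeros((a.shape[0]+b.shape[0],800,3),np.uint8);o[:a.shape[0],:a.shape[1]]=a;o[a.shape[0]:,:b.shape[1]]=b;cv2.imwrite("pics/both.png",o)
E
```

```text
[ WARN:0@0.018] global loadsave.cpp:275 findDecoder imread_('pics/topz.png'): can't open/read file: check file path/integrity
[ WARN:0@0.018] global loadsave.cpp:275 findDecoder imread_('pics/scenez.png'): can't open/read file: check file path/integrity
Traceback (most recent call last):
AttributeError: 'NoneType' object has no attribute 'shape'
```

Too many calibration calls, so I'll cache the calibration and work on the saved pictures.

```bash
sed -i 's/ctrl.calibration(n)/cal(n)/; 2a import functools\ncal=functools.lru_cache(None)(lambda n: ctrl.calibration(n))' h.py
python3 - <<'E'
from h import *
img0={n:cv2.imread(f"pics/{n}0.png")[:,:,::-1].copy() for n in("top","scene")}
px={"bush":((379,217),(157,197),.020,.044),"tin":((163,200),(421,229),.070,.058),"lid":((248,198),(313,239),.076,.011),"knob":((248,197),(313,228),.012,.047)}
for k,(t,s,r,z) in px.items():
    for n,p in(("top",t),("scene",s)):
        w=ray(n,*p,z); f,v=fit(n,img0[n],w[:2],r,z);print(k,n,w[:2].round(4),f.round(4),round(v,1))
        d=img0[n]
        px[k+n]=(f,r,z)
tiles=[]
for n,b in(("top",(120,150,440,250)),("scene",(80,170,480,290))):
    c=cv2.resize(img0[n][b[1]:b[3],b[0]:b[2],::-1],None,fx=2,fy=2,interpolation=cv2.INTER_CUBIC)
    for k in("bush","tin","lid","knob"):
        f,r,z=px[k+n]; q=(proj(n,circ(f,r,z))+.5-b[:2])*2-.5
        cv2.polylines(c,[np.round(q*8).astype(np.int32)],True,(0,0,255),1,cv2.LINE_AA,3)
    tiles.append(cv2.copyMakeBorder(c,0,0,0,800-c.shape[1],0))
cv2.imwrite("pics/both.png",np.vstack(tiles))
E
```

```text
bush top [ 0.4683 -0.3145] [ 0.4696 -0.3138] -200.0
bush scene [ 0.4692 -0.3134] [ 0.4729 -0.3134] -234.2Traceback (most recent call last):
  File "<stdin>", line 4, in <module>
RuntimeError: dictionary changed size during iteration
```

```bash
cat > loc.py <<'E'
from h import *
def run(tag,px,boxes,img0):
    R={}
    for k,(t,s,r,z) in px.items():
        for n,p in(("top",t),("scene",s)):
            if p is None: continue
            w=ray(n,*p,z); f,v=fit(n,img0[n],w[:2],r,z);print(k,n,w[:2].round(4),f.round(4),round(v,1)); R[k,n]=(f,r,z)
    tiles=[]
    for n,b in boxes:
        c=cv2.resize(img0[n][b[1]:b[3],b[0]:b[2],::-1],None,fx=2,fy=2,interpolation=cv2.INTER_CUBIC)
        for (k,m),(f,r,z) in R.items():
            if m!=n: continue
            q=(proj(n,circ(f,r,z))+.5-b[:2])*2-.5
            cv2.polylines(c,[np.round(q*8).astype(np.int32)],True,(0,0,255),1,cv2.LINE_AA,3)
        tiles.append(cv2.copyMakeBorder(c,0,0,0,800-c.shape[1],0))
    cv2.imwrite(f"pics/{tag}.png",np.vstack(tiles))
E
python3 - <<'E'
from loc import *
img0={n:cv2.imread(f"pics/{n}0.png")[:,:,::-1].copy() for n in("top","scene")}
px={"bush":((379,217),(157,197),.020,.044),"tin":((163,200),(421,229),.070,.058),"lid":((248,198),(313,239),.076,.011),"knob":((248,197),(313,228),.012,.047)}
run("both",px,(("top",(120,150,440,250)),("scene",(80,170,480,290))),img0)
E
```

```text
bush top [ 0.4683 -0.3145] [ 0.4696 -0.3138] -200.0
bush scene [ 0.4692 -0.3134] [ 0.4729 -0.3134] -234.2
tin top [0.5257 0.2476] [0.5291 0.2508] -167.8
tin scene [0.5277 0.2469] [0.5312 0.2492] -201.6
lid top [0.5305 0.0291] [0.5293 0.0279] -194.4
lid scene [0.5366 0.0296] [0.5324 0.0276] -226.9
knob top [0.5292 0.0272] [0.5323 0.0051] -24.9
knob scene [0.5309 0.0273] [0.5474 0.004 ] -65.7
```

View pics/both.png

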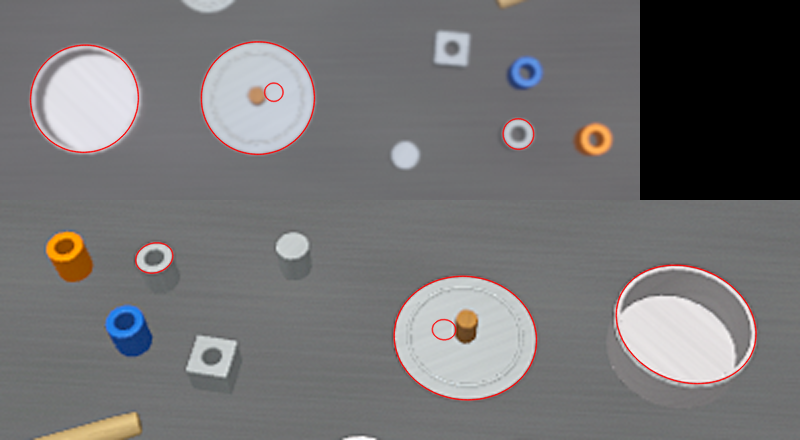

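Both cameras agree within about 3 mm: bush (0.471,-0.3135), tin (0.530,0.250) and lid (0.531,0.028). I ignore the knob fits, which locked onto something else. The lid's disc fit is clean, and the knob in the pictures sits at its centre. Next, a helper to turn targets into tool axes.

```bash
cat > go.py <<'E'
import sys,numpy as np
from rig import ctrl
from scipy.spatial.transform import Rotation as Ro
# usage: go.py x y z [jawyaw_deg]
s=ctrl.sense();R=Ro.from_euler("xyz",s["eef_rot"]);M=R.as_matrix()
print("t",round(s["clock"],2),"pos",s["position"].round(4),"F",s["contact_force"].round(1),"w",round(s["grip_width"],4),"j",s["joints"].round(2))
print("toolx",M[:,0].round(3),"jaw",M[:,1].round(3),"toolz",M[:,2].round(3),"jawdeg",round(np.degrees(np.arctan2(M[1,1],M[0,1])),1))
if len(sys.argv)>3:
    d=np.array(list(map(float,sys.argv[1:4])))-s["position"]; print("shift units tool",(M.T@d/.025).round(2),"world mm",(d*1e3).round(1))
if len(sys.argv)>4:
    a=np.radians(float(sys.argv[4])); y=np.array([np.cos(a),np.sin(a),0])
    best=min((((R.inv()*Ro.from_matrix(np.c_[[0,0,-1],q,np.cross([0,0,-1],q)])).as_rotvec() for q in(y,-y))),key=np.linalg.norm)
    print("turn units",(np.degrees(best)/8).round(2))
E
python3 go.py 0.471 -0.3135 0.2 90
```

```text
t 0.2 pos [0.1781 0.6246 0.2369] F [-0.8  0.6  0.3] w 0.0928 j [-1.32  0.62 -0.01  1.42  0.01  1.1  -0.04]
toolx [-0.    -0.002 -1.   ] jaw [ 0.274  0.962 -0.002] toolz [ 0.962 -0.274 -0.   ] jawdeg 74.1
shift units tool [  1.53 -32.87  21.56] world mm [ 292.9 -938.1  -36.9]
turn units [-1.99 -0.    0.01]
```

```bash
python3 -m jog '[[[0.7,0,0,0,-1,0,0],[0.7,0,0,0,-1,0,0],[0.7,0,-1,1,0,0,0],[0.7,0,-1,1,0,0,0],[0.7,0,-1,1,0,0,0],[0.7,0,-1,1,0,0,0],[0.7,0,-1,1,0,0,0],[0.7,0,-1,1,0,0,0],[0.7,0,-1,1,0,0,0],[0.7,0,-1,1,0,0,0],[0.7,0,-1,1,0,0,0],[0.7,0,-1,1,0,0,0]]]' 30; python3 go.py 0.471 -0.3135 0.2 90
```

```text
clock: 1.7
position: [0.4351, 0.3716, 0.2338]
eef_rot: [-2.308, 1.564, -2.289]
contact_force: [-0.6, 0.3, 0.4]
grip_width: 0.065
t 1.7 pos [0.4351 0.3716 0.2338] F [-0.6  0.3  0.4] w 0.065 j [-0.7   0.5  -0.08  1.65  0.04  1.    0.8 ]
toolx [-0.004 -0.005 -1.   ] jaw [-0.019  1.    -0.005] toolz [ 1.     0.019 -0.005] jawdeg 91.1
shift units tool [  1.49 -27.42   0.93] world mm [  35.9 -685.1  -33.8]
turn units [ 0.14 -0.03  0.04]
```

Tracks well.

```bash
python3 -m jog '[[[0.7,0,-1,0.5,0.14,0,0],[0.7,0,-1,0.5,0,0,0],[0.7,0,-1,0,0,0,0],[0.7,0,-1,0,0,0,0],[0.7,0,-1,0,0,0,0],[0.7,0,-1,0,0,0,0],[0.7,0,-1,0,0,0,0],[0.7,0,-1,0,0,0,0],[0.7,0,-1,0,0,0,0],[0.7,0,-1,0,0,0,0],[0.7,0,-1,0,0,0,0],[0.7,0,-1,0,0,0,0]]]' ; python3 -m jog '[[[0.7,0,-1,0,0,0,0],[0.7,0,-1,0,0,0,0],[0.7,0,-1,0,0,0,0],[0.7,0,-1,0,0,0,0],[0.7,0,-1,0,0,0,0],[0.7,0,-1,0,0,0,0],[0.7,0,-1,0,0,0,0],[0.7,0,-1,0,0,0,0],[0.7,0,-1,0,0,0,0],[0.7,0,-1,0,0,0,0],[0.7,0,-1,0,0,0,0],[0.7,0,-1,0,0,0,0]]]'; python3 go.py 0.471 -0.3135 0.1 90
```

```text
clock: 3.2
position: [0.4613, 0.0594, 0.2343]
eef_rot: [-2.161, 1.562, -2.167]
contact_force: [0.5, -0.4, -0.8]
grip_width: 0.0652
clock: 4.7
position: [0.4578, -0.2502, 0.2362]
eef_rot: [-2.268, 1.562, -2.274]
contact_force: [0.3, 0.8, 0.0]
grip_width: 0.065
t 4.7 pos [ 0.4578 -0.2502  0.2362] F [0.3 0.8 0. ] w 0.065 j [ 0.41  0.42  0.06  1.79 -0.02  0.93  2.04]
toolx [-0.006 -0.007 -1.   ] jaw [ 0.006  1.    -0.007] toolz [ 1.    -0.006 -0.006] jawdeg 89.7
shift units tool [ 5.46 -2.49  0.57] world mm [  13.2  -63.3 -136.2]
turn units [-0.04 -0.04  0.05]
```

```bash
python3 -m jog '[[[0.7,0.5,-1,0.3,0,-0.04,0.05],[0.7,1,-1,0.3,0,0,0],[0.7,1,-0.5,0,0,0,0],[0.7,1,0,0,0,0,0],[0.7,1,0,0,0,0,0],[0.7,0,0,0,0,0,0]]]' ; python3 go.py 0.471 -0.3135 0.032 90
python3 - <<'E'
from h import *
for n in("top","scene"): cv2.imwrite(f"pics/{n}1.png",cv2.cvtColor(ctrl.camera(n),cv2.COLOR_RGB2BGR))
E
```

```text
clock: 5.45
position: [0.4724, -0.3184, 0.1205]
eef_rot: [-0.79, 1.569, -0.8]
contact_force: [-0.0, 0.2, -0.2]
grip_width: 0.0652
t 5.45 pos [ 0.4724 -0.3184  0.1205] F [-0.   0.2 -0.2] w 0.0652 j [ 0.52  0.63  0.05  1.8  -0.05  0.72  2.16]
toolx [ 0.001 -0.001 -1.   ] jaw [ 0.01   1.    -0.001] toolz [ 1.    -0.01   0.001] jawdeg 89.4
shift units tool [ 3.54  0.2  -0.06] world mm [ -1.4   4.9 -88.5]
turn units [-0.07  0.01  0.01]
```

View pics/scene1.png

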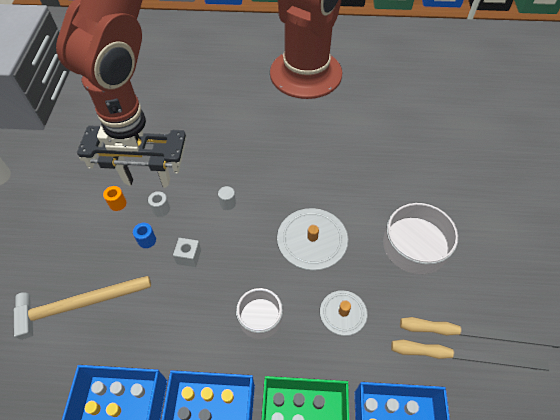

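The gripper is above the grey bush at (157,200), with the orange one (115,197) clear of the outer finger. Descending.

```bash
python3 -m jog '[[[0.7,0.8,0.2,-0.06,-0.07,0,0],[0.7,0.8,0,0,0,0,0],[0.7,0.8,0,0,0,0,0],[0.7,0.8,0,0,0,0,0],[0.7,0.3,0,0,0,0,0],[0.7,0,0,0,0,0,0]]]' ; python3 go.py 0.471 -0.3135 0.032 90
```

```text
clock: 6.3
position: [0.4806, -0.3182, 0.0426]
eef_rot: [-0.559, 1.544, -0.557]
contact_force: [-0.0, -0.1, 0.3]
grip_width: 0.0656
t 6.3 pos [ 0.4806 -0.3182  0.0426] F [-0.  -0.1  0.3] w 0.0656 j [ 0.52  0.75  0.04  1.85 -0.05  0.52  2.17]
toolx [ 0.023 -0.014 -1.   ] jaw [-0.001  1.    -0.014] toolz [1.    0.002 0.023] jawdeg 90.1
shift units tool [ 0.41  0.19 -0.39] world mm [ -9.6   4.7 -10.6]
turn units [0.01 0.16 0.1 ]
```

```bash
python3 -m jog '[[[0.7,0.2,0.19,-0.39,0,0.16,0.1],[0.7,0.2,0,0,0,0,0],[0.7,0,0,0,0,0,0]]]' ; python3 go.py 0.471 -0.3135 0.032 90
```

```text
clock: 6.68
position: [0.4714, -0.314, 0.0338]
eef_rot: [-0.581, 1.568, -0.58]
contact_force: [0.5, -0.1, -0.1]
grip_width: 0.0653
t 6.67 pos [ 0.4714 -0.314   0.0338] F [ 0.5 -0.1 -0.1] w 0.0653 j [ 0.53  0.76  0.04  1.86 -0.05  0.52  2.17]
toolx [ 0.002 -0.001 -1.   ] jaw [-0.001  1.    -0.001] toolz [1.    0.001 0.002] jawdeg 90.1
shift units tool [ 0.07  0.02 -0.01] world mm [-0.4  0.5 -1.8]
turn units [0.01 0.01 0.01]
```

```bash
python3 -m jog '[[[0.3,0,0,0,0,0,0],[0.3,0,0,0,0,0,0],[0.3,0,0,0,0,0,0],[0.3,0,0,0,0,0,0]]]' 35; python3 -m jog '[[[0.3,-0.5,0,0,0,0,0],[0.3,-1,0,0,0,0,0],[0.3,-1,0,0,0,0,0],[0.3,-1,0,0,0,0,0],[0.3,0,0,0,0,0,0]]]'; python3 go.py 0.53 0.25 0.15 90
python3 - <<'E'
from h import *
n="scene"; cv2.imwrite(f"pics/{n}2.png",cv2.cvtColor(ctrl.camera(n),cv2.COLOR_RGB2BGR))
E
```

```text
clock: 7.18
position: [0.4716, -0.3141, 0.0341]
eef_rot: [-0.548, 1.568, -0.547]
contact_force: [-0.6, 0.5, -0.6]
grip_width: 0.0395
clock: 7.8
position: [0.4695, -0.3128, 0.1241]
eef_rot: [2.598, 1.569, 2.6]
contact_force: [-0.1, -0.1, -2.9]
grip_width: 0.0398
t 7.8 pos [ 0.4695 -0.3128  0.1241] F [-0.1 -0.1 -2.9] w 0.0398 j [ 0.52  0.62  0.05  1.8  -0.04  0.72  2.16]
toolx [-0.002  0.001 -1.   ] jaw [-0.001  1.     0.001] toolz [ 1.     0.001 -0.002] jawdeg 90.1
shift units tool [-1.01 22.51  2.45] world mm [ 60.5 562.8  25.9]
turn units [ 0.01 -0.01 -0.01]
```

View pics/scene2.png

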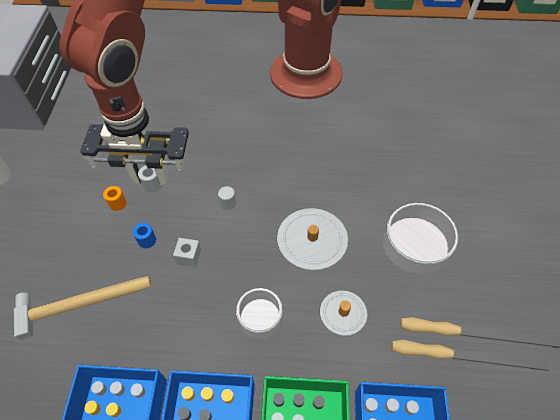

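The bush is held at (150,180): opening 39.8 mm, 2.9 N load. Carrying it to the tin.

```bash
python3 -m jog '[[[0.3,-0.5,1,0.3,0,0,0],[0.3,-0.5,1,0.3,0,0,0],[0.3,0,1,0.3,0,0,0],[0.3,0,1,0.3,0,0,0],[0.3,0,1,0.3,0,0,0],[0.3,0,1,0.3,0,0,0],[0.3,0,1,0.3,0,0,0],[0.3,0,1,0.3,0,0,0],[0.3,0,1,0,0,0,0],[0.3,0,1,0,0,0,0],[0.3,0,1,0,0,0,0],[0.3,0,1,0,0,0,0]]]'; python3 go.py 0.53 0.25 0.15 90;  python3 -m jog '[[[0.3,0,1,0,0,0,0],[0.3,0,1,0,0,0,0],[0.3,0,1,0,0,0,0],[0.3,0,1,0,0,0,0],[0.3,0,1,0,0,0,0],[0.3,0,1,0,0,0,0],[0.3,0,1,0,0,0,0],[0.3,0,1,0,0,0,0],[0.3,0,1,0,0,0,0],[0.3,0,0.5,0,0,0,0],[0.3,0,0,0,0,0,0]]]';python3 go.py 0.53 0.25 0.15 90
```

```text
clock: 9.35
position: [0.5177, -0.0024, 0.132]
eef_rot: [2.91, 1.529, 2.906]
contact_force: [0.4, 0.1, -2.5]
grip_width: 0.0395
t 9.35 pos [ 0.5177 -0.0024  0.132 ] F [ 0.4  0.1 -2.5] w 0.0395 j [-0.08  0.57  0.07  1.9  -0.07  0.72  1.6 ]
toolx [-0.04   0.01  -0.999] jaw [0.005 1.    0.009] toolz [ 0.999 -0.004 -0.04 ] jawdeg 89.7
shift units tool [-0.64 10.1   0.42] world mm [ 12.3 252.4  18. ]
turn units [-0.03 -0.29 -0.07]
clock: 10.72
position: [0.5065, 0.2423, 0.1175]
eef_rot: [3.14, 1.499, 3.14]
contact_force: [-0.8, 0.5, -3.5]
grip_width: 0.0396
t 10.72 pos [0.5065 0.2423 0.1175] F [-0.8  0.5 -3.5] w 0.0396 j [-0.52  0.65  0.08  1.77 -0.11  0.8   1.2 ]
toolx [-0.072  0.    -0.997] jaw [0. 1. 0.] toolz [ 0.997 -0.    -0.072] jawdeg 90.0
shift units tool [-1.36  0.31  0.85] world mm [23.5  7.7 32.5]
turn units [-0.   -0.51 -0.  ]
```

```bash
python3 -m jog '[[[0.3,-1,0.3,0.85,0,-0.5,0],[0.3,-0.2,0,0,0,0,0],[0.3,0,0,0,0,0,0]]]'; python3 go.py 0.53 0.25 0.042 90
python3 - <<'E'
from h import *
for n in("top","scene"): cv2.imwrite(f"pics/{n}3.png",cv2.cvtColor(ctrl.camera(n),cv2.COLOR_RGB2BGR))
E
```

```text
clock: 11.1
position: [0.532, 0.2466, 0.1483]
eef_rot: [-0.516, 1.566, -0.521]
contact_force: [0.2, -0.7, -2.8]
grip_width: 0.0397
t 11.1 pos [0.532  0.2466 0.1483] F [ 0.2 -0.7 -2.8] w 0.0397 j [-0.54  0.62  0.11  1.72 -0.08  0.8   1.17]
toolx [ 0.004 -0.002 -1.   ] jaw [ 0.005  1.    -0.002] toolz [ 1.    -0.005  0.004] jawdeg 89.7
shift units tool [ 4.25  0.14 -0.1 ] world mm [  -2.     3.4 -106.3]
turn units [-0.03  0.03  0.02]
```

View pics/scene3.png

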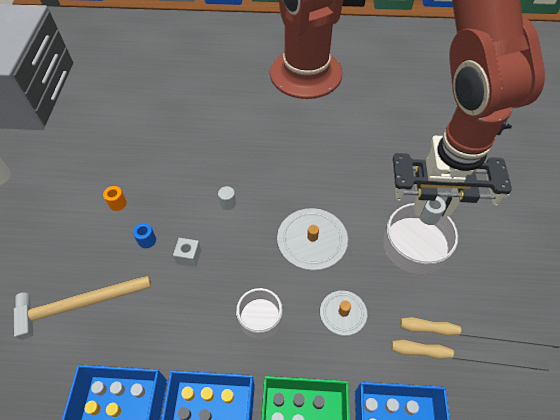

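The bush at (433,210) hangs over the tin (421,237). Descending.

```bash
python3 -m jog '[[[0.3,0.6,0.14,-0.1,0,0,0],[0.3,0.6,0,0,0,0.05,0],[0.3,0.6,0,0,0,0.05,0],[0.3,0.6,0,0,0,0.05,0],[0.3,0.6,0,-0.1,0,0.05,0],[0.3,0.6,0,-0.1,0,0.05,0]]]'; python3 go.py 0.53 0.25 0.039 90
```

```text
clock: 11.95
position: [0.5222, 0.2496, 0.0503]
eef_rot: [-3.053, 1.534, -3.059]
contact_force: [-0.0, 0.0, -3.9]
grip_width: 0.0394
t 11.95 pos [0.5222 0.2496 0.0503] F [-0.   0.  -3.9] w 0.0394 j [-0.52  0.76  0.08  1.78 -0.11  0.64  1.19]
toolx [-0.036 -0.003 -0.999] jaw [ 0.005  1.    -0.003] toolz [ 0.999 -0.005 -0.036] jawdeg 89.7
shift units tool [0.44 0.02 0.33] world mm [  7.8   0.4 -11.3]
turn units [-0.04 -0.26  0.02]
```

```bash
python3 -m jog '[[[0.3,0.2,0,0.33,0,-0.26,0],[0.3,0.1,0,0,0,0,0],[0.3,0,0,0,0,0,0]]]'; python3 go.py 0.53 0.25 0.0385 90
```

```text
clock: 12.32
position: [0.5286, 0.2491, 0.0393]
eef_rot: [-2.311, 1.564, -2.317]
contact_force: [-0.0, 0.3, -3.3]
grip_width: 0.0391
t 12.32 pos [0.5286 0.2491 0.0393] F [-0.   0.3 -3.3] w 0.0391 j [-0.53  0.77  0.09  1.8  -0.1   0.58  1.18]
toolx [-0.005 -0.005 -1.   ] jaw [ 0.005  1.    -0.005] toolz [ 1.    -0.005 -0.005] jawdeg 89.7
shift units tool [0.03 0.04 0.06] world mm [ 1.4  0.9 -0.8]
turn units [-0.04 -0.03  0.04]
```

Just above the floor. I'll creep 1–2 mm more, then release.

```bash
python3 -m jog '[[[0.3,0.06,0,0,0,-0.03,0.04],[0.3,0,0,0,0,0,0]]]'; python3 -m jog '[[[0.5,0,0,0,0,0,0],[0.55,0,0,0,0,0,0],[0.55,0,0,0,0,0,0],[0.55,0,0,0,0,0,0]]]';python3 go.py 0.53 0.25 0.15 90
```

```text
clock: 12.58
position: [0.529, 0.2494, 0.0384]
eef_rot: [1.205, 1.569, 1.2]
contact_force: [-0.3, -0.5, -3.7]
grip_width: 0.0401
clock: 13.08
position: [0.5308, 0.25, 0.0403]
eef_rot: [0.672, 1.565, 0.666]
contact_force: [-0.6, -0.1, 0.1]
grip_width: 0.0512
t 13.07 pos [0.5308 0.25   0.0403] F [-0.6 -0.1  0.1] w 0.0512 j [-0.53  0.77  0.08  1.8  -0.11  0.57  1.19]
toolx [ 0.005  0.004 -1.   ] jaw [0.005 1.    0.004] toolz [ 1.    -0.005  0.005] jawdeg 89.7
shift units tool [-4.39  0.02 -0.01] world mm [ -0.8   0.  109.7]
turn units [-0.04  0.03 -0.03]
```

Released. Rising straight, then over to the lid.

```bash
python3 -m jog '[[[0.55,-0.6,0,0,0,0,0],[0.55,-0.8,0,0,0,0,0],[0.55,-1,0,0,0,0,0],[0.55,-1,0,0,0,0,0],[0.55,-1,0,0,0,0,0],[0.55,-0.5,0,0,0,0,0],[0.5,0,-1,0,0,0,0],[0.5,0,-1,0,0,0,0],[0.5,0,-1,0,0,0,0],[0.5,0,-1,0,0,0,0]]]'; python3 go.py 0.531 0.0278 0.15 90;python3 -m jog '[[[0.5,0,-1,0,0,0,0],[0.5,0,-1,0,0,0,0],[0.5,0,-1,0,0,0,0],[0.5,0,-1,0,0,0,0],[0.5,0,-0.6,0,0,0,0],[0.5,0,0,0,0,0,0]]]'; python3 go.py 0.531 0.0278 0.12 90
python3 - <<'E'
from h import *
for n in("top","scene"): cv2.imwrite(f"pics/{n}4.png",cv2.cvtColor(ctrl.camera(n),cv2.COLOR_RGB2BGR))
E
```

```text
clock: 14.32
position: [0.5296, 0.1501, 0.1726]
eef_rot: [0.692, 1.558, 0.693]
contact_force: [-0.4, -0.1, -0.2]
grip_width: 0.0465
t 14.32 pos [0.5296 0.1501 0.1726] F [-0.4 -0.1 -0.2] w 0.0465 j [-0.38  0.53  0.1   1.81 -0.08  0.79  1.33]
toolx [ 0.01   0.008 -1.   ] jaw [-0.     1.     0.008] toolz [1.   0.   0.01] jawdeg 90.0
shift units tool [ 0.87 -4.9   0.05] world mm [   1.4 -122.3  -22.6]
turn units [ 0.    0.07 -0.06]
clock: 15.08
position: [0.5281, 0.029, 0.1724]
eef_rot: [0.73, 1.561, 0.726]
contact_force: [-0.7, -0.3, 0.6]
grip_width: 0.0463
t 15.07 pos [0.5281 0.029  0.1724] F [-0.7 -0.3  0.6] w 0.0463 j [-0.16  0.5   0.1   1.86 -0.08  0.77  1.55]
toolx [ 0.008  0.007 -1.   ] jaw [0.003 1.    0.007] toolz [ 1.    -0.003  0.008] jawdeg 89.8
shift units tool [ 2.1  -0.06  0.1 ] world mm [  2.9  -1.2 -52.4]
turn units [-0.02  0.05 -0.05]
```

View pics/scene4.png

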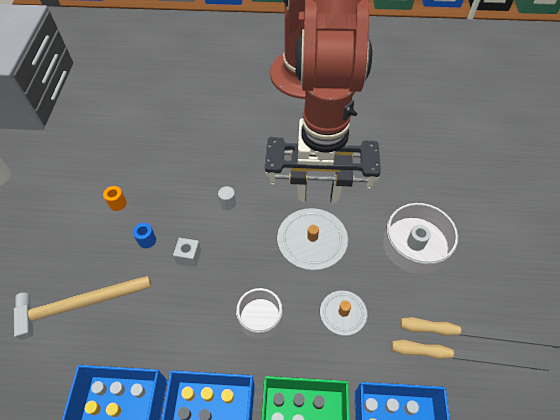

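The bush stands upright in the tin's middle (419,237), and the lid (313,238) is untouched. I'll re-measure the tin and bush.

```bash
python3 - <<'E'
from loc import *
img0={n:cv2.imread(f"pics/{n}4.png")[:,:,::-1].copy() for n in("top","scene")}
run("both4",{"bush":(ray and (163,201),(420,231),.020,.048),"tin":((163,200),(421,229),.070,.058),"lid":((248,198),(313,239),.076,.011)},(("top",(120,150,440,250)),("scene",(80,170,480,290))),img0)
E
```

```text
bush top [0.5242 0.2497] [0.5282 0.2523] -2.0
bush scene [0.5265 0.2475] [0.5135 0.2243] -104.6
tin top [0.5257 0.2476] [0.5292 0.2507] -169.8
tin scene [0.5277 0.2469] [0.5312 0.2492] -202.9
lid top [0.5305 0.0291] [0.527 0.03 ] -46.4
lid scene [0.5366 0.0296] [0.5324 0.0276] -229.0
```

View pics/both4.png

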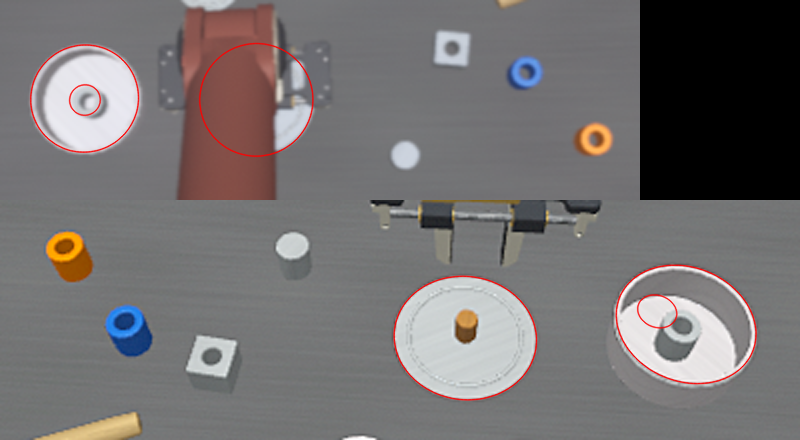

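The tin hasn't moved (the low-score bush fit locked onto the wall, but by eye the bush is central and upright). Descending to the knob with the TCP at z≈0.037.

```bash
python3 -m jog '[[[0.5,0.8,-0.06,0.1,0,0.05,-0.05],[0.5,0.8,0,0,0,0,0],[0.5,0.8,0,0,0,0,0],[0.5,0.8,0,0,0,0,0],[0.5,0.7,0,0,0,0,0],[0.5,0,0,0,0,0,0]]]'; python3 go.py 0.531 0.0278 0.037 90
```

```text
clock: 15.92
position: [0.5297, 0.0377, 0.0652]
eef_rot: [2.645, 1.564, 2.657]
contact_force: [-0.2, 1.2, 0.4]
grip_width: 0.0463
t 15.93 pos [0.5297 0.0377 0.0652] F [-0.2  1.2  0.4] w 0.0463 j [-0.16  0.68  0.07  1.94 -0.1   0.54  1.56]
toolx [-0.006  0.003 -1.   ] jaw [-0.012  1.     0.003] toolz [ 1.     0.012 -0.006] jawdeg 90.7
shift units tool [ 1.13 -0.4   0.06] world mm [  1.3  -9.9 -28.2]
turn units [ 0.08 -0.04 -0.02]
```

```bash
python3 -m jog '[[[0.5,0,-0.4,0.06,0.08,-0.04,0],[0.5,0.4,0,0,0,0,0],[0.5,0.4,0,0,0,0,0],[0.5,0,0,0,0,0,0]]]'; python3 go.py 0.531 0.0278 0.037 90
```

```text
clock: 16.42
position: [0.5322, 0.0277, 0.0444]
eef_rot: [1.093, 1.567, 1.094]
contact_force: [-1.0, -0.1, -0.5]
grip_width: 0.0462
t 16.43 pos [0.5322 0.0277 0.0444] F [-1.  -0.1 -0.5] w 0.0462 j [-0.13  0.71  0.07  1.95 -0.1   0.48  1.58]
toolx [ 0.002  0.003 -1.   ] jaw [-0.001  1.     0.003] toolz [1.    0.001 0.002] jawdeg 90.0
shift units tool [ 0.3   0.   -0.05] world mm [-1.2  0.1 -7.4]
turn units [ 0.01  0.01 -0.02]
```

```bash
python3 -m jog '[[[0.5,0.3,0,-0.05,0,0,0],[0.5,0,0,0,0,0,0]]]'; python3 go.py 0.531 0.0278 0.037 90
```

```text
clock: 16.68
position: [0.531, 0.0279, 0.0365]
eef_rot: [1.048, 1.567, 1.049]
contact_force: [0.3, -0.3, 0.4]
grip_width: 0.0463
t 16.68 pos [0.531  0.0279 0.0365] F [ 0.3 -0.3  0.4] w 0.0463 j [-0.13  0.72  0.06  1.96 -0.1   0.46  1.58]
toolx [ 0.002  0.004 -1.   ] jaw [-0.001  1.     0.004] toolz [1.    0.001 0.002] jawdeg 90.1
shift units tool [-0.02 -0.   -0.  ] world mm [-0.  -0.1  0.5]
turn units [ 0.01  0.01 -0.03]
```

```bash
python3 -m jog '[[[0.1,0,0,0,0,0,0],[0.1,0,0,0,0,0,0],[0.1,0,0,0,0,0,0],[0.1,0,0,0,0,0,0],[0.1,0,0,0,0,0,0]]]' 50; python3 go.py 0.531 0.0278 0.037 90; python3 -m jog '[[[0.1,-0.4,0,0,0,0,0],[0.1,-0.8,0,0,0,0,0],[0.1,-1,0,0,0,0,0],[0.1,-1,0,0,0,0,0],[0.1,-1,0,0,0,0,0],[0.1,-0.8,0,0,0,0,0],[0.1,0,0,0,0,0,0]]]'; python3 go.py 0.53 0.25 0.16 90
python3 - <<'E'
from h import *
for n in("scene",): cv2.imwrite(f"pics/{n}5.png",cv2.cvtColor(ctrl.camera(n),cv2.COLOR_RGB2BGR))
E
```

```text
clock: 17.3
position: [0.5314, 0.028, 0.0369]
eef_rot: [0.83, 1.566, 0.831]
contact_force: [0.1, -0.1, -0.3]
grip_width: 0.023
t 17.3 pos [0.5314 0.028  0.0369] F [ 0.1 -0.1 -0.3] w 0.023 j [-0.13  0.72  0.06  1.96 -0.1   0.46  1.58]
toolx [ 0.003  0.004 -1.   ] jaw [-0.001  1.     0.004] toolz [1.    0.001 0.003] jawdeg 90.1
shift units tool [-0.   -0.01 -0.02] world mm [-0.4 -0.2  0.1]
turn units [ 0.01  0.02 -0.03]
clock: 18.18
position: [0.5283, 0.0274, 0.1669]
eef_rot: [2.058, 1.567, 2.059]
contact_force: [-0.4, 0.2, -3.0]
grip_width: 0.0231
t 18.18 pos [0.5283 0.0274 0.1669] F [-0.4  0.2 -3. ] w 0.0231 j [-0.16  0.52  0.1   1.86 -0.08  0.77  1.56]
toolx [-0.002  0.004 -1.   ] jaw [-0.001  1.     0.004] toolz [ 1.     0.001 -0.002] jawdeg 90.1
shift units tool [0.31 8.9  0.08] world mm [  1.7 222.6  -6.9]
turn units [ 0.01 -0.01 -0.03]
```

View pics/scene5.png

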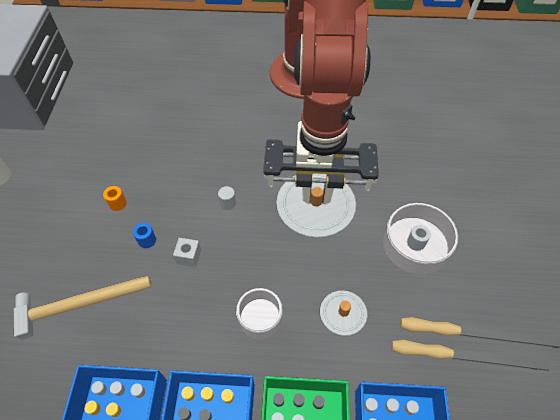

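The lid is held by its knob (317,197), disc looking level. Moving to the tin.

```bash
python3 -m jog '[[[0.1,0,0.6,0,0,0,0],[0.1,0,1,0,0,0,0],[0.1,0,1,0,0,0,0],[0.1,0,1,0,0,0,0],[0.1,0,1,0,0,0,0],[0.1,0,1,0,0,0,0],[0.1,0,1,0,0,0,0],[0.1,0,1,0,0,0,0],[0.1,0,1,0,0,0,0],[0.1,0,0.5,0,0,0,0],[0.1,0,0,0,0,0,0]]]'; python3 go.py 0.53 0.25 0.13 90
```

```text
clock: 19.6
position: [0.5147, 0.2732, 0.1527]
eef_rot: [3.103, 1.539, 3.114]
contact_force: [0.6, -1.0, -3.2]
grip_width: 0.0232
t 19.6 pos [0.5147 0.2732 0.1527] F [ 0.6 -1.  -3.2] w 0.0232 j [-0.58  0.62  0.1   1.7  -0.1   0.85  1.15]
toolx [-0.032  0.001 -0.999] jaw [-0.011  1.     0.001] toolz [ 0.999  0.011 -0.032] jawdeg 90.6
shift units tool [ 0.89 -0.94  0.63] world mm [ 15.3 -23.2 -22.7]
turn units [ 0.08 -0.23 -0.01]
```

```bash
python3 -m jog '[[[0.1,0,-0.94,0.63,0.08,-0.23,0],[0.1,0.3,0,0,0,0,0],[0.1,0.4,0,0,0,0,0],[0.1,0,0,0,0,0,0]]]'; python3 go.py 0.5302 0.25 0.12 90
python3 - <<'E'
from h import *
for n in("scene","top"): cv2.imwrite(f"pics/{n}6.png",cv2.cvtColor(ctrl.camera(n),cv2.COLOR_RGB2BGR))
E
```

```text
clock: 20.1
position: [0.5321, 0.2426, 0.1328]
eef_rot: [-1.463, 1.567, -1.471]
contact_force: [0.3, -0.3, -2.5]
grip_width: 0.023
t 20.1 pos [0.5321 0.2426 0.1328] F [ 0.3 -0.3 -2.5] w 0.023 j [-0.54  0.63  0.11  1.74 -0.09  0.77  1.18]
toolx [ 0.    -0.004 -1.   ] jaw [ 0.008  1.    -0.004] toolz [ 1.    -0.008  0.   ] jawdeg 89.6
shift units tool [ 0.51  0.3  -0.08] world mm [ -1.9   7.4 -12.8]
turn units [-0.05  0.    0.03]
```

View pics/scene6.png

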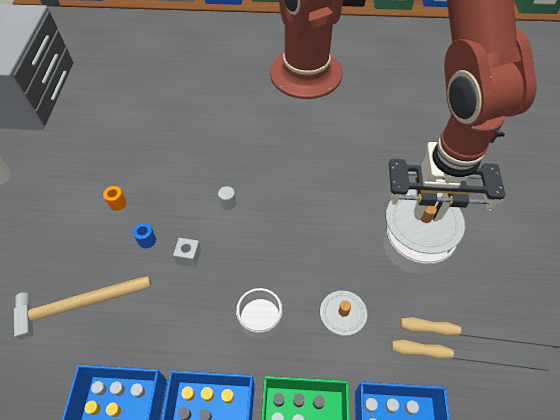

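The lid (425,222) hangs level above the tin. With the measured grip height, it will be closed at TCP z≈0.089. Approaching.

```bash
python3 -m jog '[[[0.1,0.2,0.3,-0.08,-0.05,0,0],[0.1,0.3,0,0,0,0,0],[0.1,0,0,0,0,0,0]]]'; python3 go.py 0.5302 0.25 0.102 90;python3 -m jog '[[[0.1,0.3,0,0,0,0,0],[0.1,0.2,0,0,0,0,0],[0.1,0,0,0,0,0,0]]]'; python3 go.py 0.5302 0.25 0.102 90
```

```text
clock: 20.58
position: [0.5303, 0.2531, 0.1207]
eef_rot: [-0.406, 1.568, -0.404]
contact_force: [0.2, 0.6, -2.5]
grip_width: 0.023
t 20.57 pos [0.5303 0.2531 0.1207] F [ 0.2  0.6 -2.5] w 0.023 j [-0.55  0.65  0.1   1.74 -0.09  0.75  1.17]
toolx [ 0.003 -0.001 -1.   ] jaw [-0.003  1.    -0.001] toolz [1.    0.003 0.003] jawdeg 90.2
shift units tool [ 0.75 -0.12 -0.01] world mm [ -0.1  -3.1 -18.7]
turn units [0.02 0.02 0.01]
clock: 20.95
position: [0.5303, 0.2531, 0.1072]
eef_rot: [-0.492, 1.568, -0.489]
contact_force: [0.2, 0.2, -2.3]
grip_width: 0.0232
t 20.95 pos [0.5303 0.2531 0.1072] F [ 0.2  0.2 -2.3] w 0.0232 j [-0.55  0.67  0.1   1.76 -0.09  0.72  1.18]
toolx [ 0.003 -0.001 -1.   ] jaw [-0.003  1.    -0.001] toolz [1.    0.003 0.003] jawdeg 90.2
shift units tool [ 0.21 -0.12 -0.  ] world mm [-0.1 -3.1 -5.2]
turn units [0.02 0.02 0.01]
```

```bash
python3 -m jog '[[[0.1,0.2,-0.12,0,0,0,0],[0.1,0.1,0,0,0,0,0],[0.1,0,0,0,0,0,0]]]'; python3 go.py 0.5302 0.25 0.09 90
python3 - <<'E'
from loc import *
img0={n:ctrl.camera(n) for n in("scene","top")}
z=.058+.5*.0+ (ctrl.sense()["position"][2]-.089)+.005
run("lid7",{"lid":((164,201),(421,224),.076,z)},(("top",(120,150,440,250)),("scene",(80,170,480,290))),img0)
E
```

```text
clock: 21.32
position: [0.5306, 0.2496, 0.0993]
eef_rot: [-0.43, 1.568, -0.428]
contact_force: [0.2, -0.2, -2.5]
grip_width: 0.0234
t 21.32 pos [0.5306 0.2496 0.0993] F [ 0.2 -0.2 -2.5] w 0.0234 j [-0.54  0.68  0.1   1.76 -0.09  0.7   1.18]
toolx [ 0.003 -0.001 -1.   ] jaw [-0.002  1.    -0.001] toolz [1.    0.002 0.003] jawdeg 90.1
shift units tool [ 0.37  0.02 -0.02] world mm [-0.4  0.4 -9.3]
turn units [0.02 0.02 0.01]
lid top [0.5214 0.2418] [0.5286 0.2476] -81.7
lid scene [0.5254 0.2432] [0.5306 0.2483] -106.7
```

View pics/lid7.png

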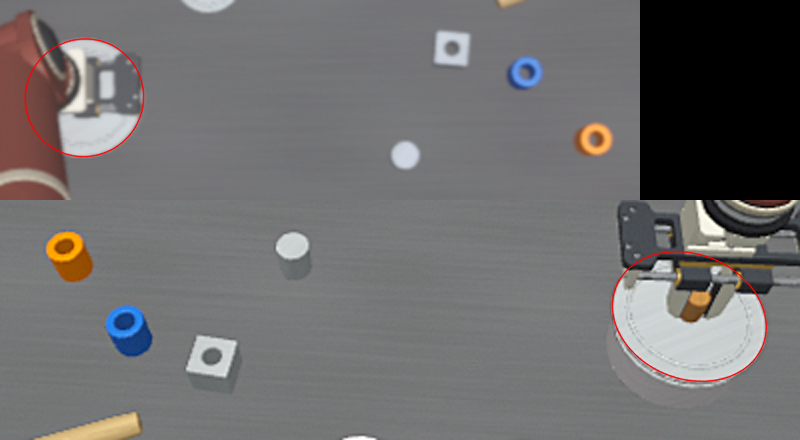

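The lid is within 1–3 mm of the tin's axis in both cameras and level. Lowering gently.

```bash
python3 -m jog '[[[0.1,0.15,0.06,0,0,0,0],[0.1,0.12,0,0,0,0,0],[0.1,0.06,0,0,0,0,0],[0.1,0.04,0,0,0,0,0],[0.1,0,0,0,0,0,0]]]'; python3 go.py 0.5302 0.25 0.089 90
```

```text
clock: 22.05
position: [0.5309, 0.2515, 0.0898]
eef_rot: [-0.264, 1.567, -0.261]
contact_force: [-1.1, 0.6, -2.5]
grip_width: 0.0234
t 22.05 pos [0.5309 0.2515 0.0898] F [-1.1  0.6 -2.5] w 0.0234 j [-0.54  0.7   0.1   1.77 -0.1   0.68  1.18]
toolx [ 0.004 -0.001 -1.   ] jaw [-0.003  1.    -0.001] toolz [1.    0.003 0.004] jawdeg 90.2
shift units tool [ 0.03 -0.06 -0.03] world mm [-0.7 -1.5 -0.8]
turn units [0.02 0.03 0.01]
```

```bash
python3 -m jog '[[[0.1,0.04,-0.03,0,0,0.03,0],[0.1,0.05,0,0,0,0,0],[0.1,0,0,0,0,0,0]]]'; python3 go.py 0.5302 0.25 0.089 90
```

```text
clock: 22.42
position: [0.5311, 0.251, 0.0892]
eef_rot: [0.683, 1.571, 0.686]
contact_force: [-0.9, -0.3, -3.2]
grip_width: 0.023
t 22.43 pos [0.5311 0.251  0.0892] F [-0.9 -0.3 -3.2] w 0.023 j [-0.54  0.7   0.09  1.77 -0.1   0.68  1.18]
toolx [ 0.  0. -1.] jaw [-0.003  1.     0.   ] toolz [1.    0.003 0.   ] jawdeg 90.2
shift units tool [ 0.01 -0.04 -0.04] world mm [-0.9 -1.  -0.2]
turn units [ 0.02  0.   -0.  ]
```

```bash
python3 -m jog '[[[0.1,0.06,0,0,0,0,0],[0.1,0.06,0,0,0,0,0]]]'; python3 go.py 0.5302 0.25 0.088 90
```

```text
clock: 22.68
position: [0.5312, 0.251, 0.0889]
eef_rot: [1.051, 1.57, 1.053]
contact_force: [-3.4, -2.4, 10.1]
grip_width: 0.0236
t 22.68 pos [0.5312 0.251  0.0889] F [-3.4 -2.4 10.1] w 0.0236 j [-0.54  0.7   0.09  1.77 -0.1   0.68  1.18]
toolx [ 0.     0.001 -1.   ] jaw [-0.003  1.     0.001] toolz [1.    0.003 0.   ] jawdeg 90.2
shift units tool [ 0.03 -0.04 -0.04] world mm [-1.  -1.  -0.9]
turn units [ 0.02  0.   -0.  ]
```

Contact at 0.0889, the expected closed height. Releasing and rising.

```bash
python3 -m jog '[[[0.45,0,0,0,0,0,0],[0.45,0,0,0,0,0,0],[0.45,0,0,0,0,0,0],[0.45,0,0,0,0,0,0]]]'; python3 go.py 0.5302 0.25 0.2 90
```

```text
clock: 23.18
position: [0.5327, 0.2512, 0.0893]
eef_rot: [0.432, 1.567, 0.434]
contact_force: [1.1, 0.2, -0.3]
grip_width: 0.0414
t 23.18 pos [0.5327 0.2512 0.0893] F [ 1.1  0.2 -0.3] w 0.0414 j [-0.54  0.7   0.1   1.77 -0.1   0.68  1.18]
toolx [ 0.004  0.002 -1.   ] jaw [-0.002  1.     0.002] toolz [1.    0.002 0.004] jawdeg 90.1
shift units tool [-4.43 -0.04 -0.08] world mm [ -2.5  -1.2 110.7]
turn units [ 0.02  0.03 -0.01]
```

```bash
python3 -m jog '[[[0.45,-0.5,0,0,0,0,0],[0.45,-0.8,0,0,0,0,0],[0.45,-1,0,0,0,0,0],[0.45,-1,0,0,0,0,0],[0.45,-1,0,0,0,0,0],[0.45,0,-1,0,0,0,0],[0.45,0,-1,0,0,0,0],[0.45,0,-1,0,0,0,0],[0.45,0,-1,0,0,0,0],[0.45,0,-1,0,0,0,0],[0.45,0,-1,0,0,0,0],[0.45,0,-1,0,0,0,0]]]';python3 -m jog '[[[0.45,0,-1,0,0,0,0],[0.45,0,-1,0,0,0,0],[0.45,0,-1,0,0,0,0],[0.45,0,0,0,0,0,0]]]'
python3 - <<'E'
from loc import *
img0={n:ctrl.camera(n) for n in("scene","top")}
run("lid8",{"lid":((164,201),(421,224),.076,.063),"lid_bottom_if_high":((164,201),(421,224),.076,.066)},(("top",(120,150,440,250)),("scene",(80,170,480,290))),img0)
b=(370,180,480,290);cv2.imwrite("pics/lid8z.png",cv2.resize(img0["scene"][b[1]:b[3],b[0]:b[2],::-1],None,fx=5,fy=5,interpolation=cv2.INTER_CUBIC))
E
```

```text
clock: 24.68
position: [0.5349, 0.0744, 0.2094]
eef_rot: [0.431, 1.554, 0.439]
contact_force: [-0.4, 0.0, 0.8]
grip_width: 0.0418
clock: 25.18
position: [0.5359, -0.0057, 0.2126]
eef_rot: [0.297, 1.55, 0.3]
contact_force: [-0.6, 0.2, 0.6]
grip_width: 0.0417
lid top [0.5225 0.244 ] [0.5287 0.2508] -191.9
lid scene [0.5188 0.2465] [0.5322 0.25  ] -218.1
lid_bottom_if_high top [0.5222 0.2434] [0.5284 0.25  ] -191.6
lid_bottom_if_high scene [0.5207 0.2456] [0.5342 0.249 ] -211.8
```

View pics/lid8.png

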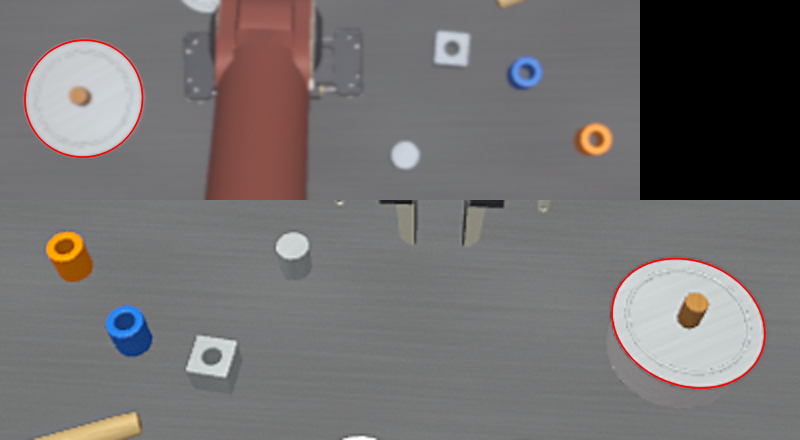

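View pics/lid8z.png

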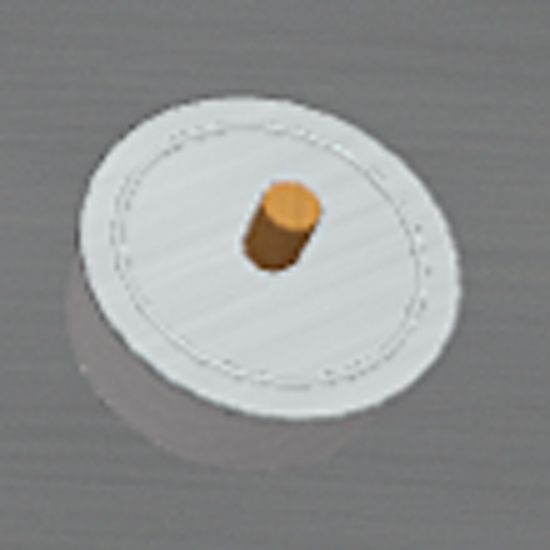

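The lid lies flat on the rim with no gap, centred within about 1.3 mm of the tin in both cameras. The gripper is well clear.

```bash
python3 -c "
from rig import ctrl
print(ctrl.hand_in())"
```

```text
the job is handed in; nothing more can be done
None
```

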